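Unlatch the trolley hitch and hold the tongue up off its ball

TASK

The trolley's tow tongue is coupled to the ball of the hitch rig on the bench. Pull the latch handle sideways, away from the coupler, against its spring, and with it pulled lift the tongue off the ball until the coupler is about a hand's breadth (100 mm) above where it sat. Finish while still holding the tongue raised and still in the gripper, and leave the loose parts and tools lying around where they are.

Things in the scene. Friction and masses are not known exactly. Their poses are not given: they have to be found in the camera images.
- ball (a point): centre of the 40 mm steel hitch ball of the rig, 72 mm above the table; the ball stands on an 18 mm neck on the rig's plate (aluminium, 400 x 240 x 12 mm, bolted down, yaw within 35 degrees). Its frame is the rig's: +x points along the tongue from the ball to the pivot, +z up, +y to the side where the latch handle sticks out
- tongue_pivot (a point): centre of the tongue's pivot pin, 250 mm from the ball along the rig's +x, 95 mm above the table. The tongue (36 mm square aluminium profile, dark coupler cap of 62 mm diameter over the ball at its end, its top 110 mm above the table) swings up about this pin, whose axis is the rig's y
- coupler (a point): centre of the coupler cap's mouth, on the tongue; seated, it is at the ball's centre, 72 mm above the table. It rises with the tongue
- latch_grip (a point): on the latch handle, an upright steel plate 24 mm wide (rig x), 10 mm thick (rig y), top 126 mm above the table when seated; this point is 15 mm below the top. It stands 90 mm out from the ball on the rig's +y side, on a 10 mm rod 56 mm above the table, 35 mm clear of the coupler. It rides on the tongue: pulled and lifted, it carries the tongue up, turning with it about the pivot
- latch (a joint): travel of the latch in m: 0 locked (its bolt under the ball), grows as the handle is pulled outward along the rig's +y, end stop at 0.016. A spring drives it back: 5 N at 0, 8 N at the stop. The bolt clears the ball from about 0.007; short of that the tongue cannot rise. The spring returns it when let go
- tongue (a joint): angle of the tongue in rad: 0 seated level on the ball, positive as the coupler end rises, stop at 0.9. It falls back by its weight when let go; lifting at the handle takes about 3 to 6 N
- spacer: loose aluminium ring, 36 mm across, 25 mm tall, standing on the rig's plate; bystander; origin at the centre of its underside
- bracket: loose aluminium L-bracket 50 x 40 x 50 mm on the rig's plate; bystander; origin at the centre of its underside
- bolt_m16: loose dark bolt standing on its round head, 50 mm tall, on the rig's plate; bystander; origin at the centre of its underside
- spare_ball: spare steel ball mount with no tongue on it, 60 mm foot, 76 mm tall, on the table to the left; bystander; origin at the centre of its underside
- driver: screwdriver lying on the table to the right; bystander
- spanner: spanner lying on the table to the right; bystander
- jar: clear jar with white lid, 70 mm across, 80 mm tall, on the right; bystander; origin at the centre of its underside
- offcut: offcut of 40 mm aluminium profile, 160 mm long, on the left; bystander; origin at the centre of its underside

How it is judged:
By the outcome, as a careful person would: the job done as asked, in the order asked, and still so for the second after the job is handed in, while the arm keeps its last pose, push and grip.
It also fails if it takes over 32 s, if anything falls off the work surface, if the arm or the gripper's body presses on something with over 40 N, if the wrist force passes 120 N, or if a joint passes its speed limit or range.

ROBOT

A 6-joint arm with a two-finger parallel gripper is mounted at the origin on the work surface. World frame = base frame: x ahead of the robot, y to its left, z up, the work surface at z = 0. Lengths are in mm, angles in rad, forces in N, time in s.
With the tool pointing down it reaches from about 300 to 775 mm from the base axis. Payload 14.6 kg.
Tool frame: the origin (TCP) lies on the centre line of the jaws, within the pads' length; the fingertips stand 19 mm ahead of it and the grasp point (between the pads) is the TCP (bot.tip_reach is the distance from the TCP to the fingertips, in mm); z points along the fingers, y is the line along which they close (so a half turn about z gives the same grasp; the last joint's range is limited). The gripper opens to 85 mm and grips with 20 to 120 N. Pads are 22 mm wide; open, the fingers measure 114 mm over their backs; the gripper's body (76 mm by 85 mm) begins 54 mm behind the grasp point. The pads swing forward as they close: fully open they stand 13 mm farther back than shut.
Start: joints at [-1.307, 0.3, 1.521, -0, 1.321, -0.067], TCP at [178.633, -520.173, 250.281] pointing down, gripper open.
Joint ranges: [-3.03, 3.03], [-0.79, 2.21], [0.23, 2.52], [-1.04, 4.18], [0, 3.07], [-2.55, 2.55]. Speed limits (rad/s): [2.22, 2.22, 2.57, 3.14, 3.14, 3.14].

INTERFACE

Orientations are given as a unit quaternion [w, x, y, z].
In Python, from rig import bot gives the robot as it stands. Calls block until the motion is done:
- bot.move_to(position, orientation): joint-space move of the TCP to a pose.
- bot.servo_line(position, attitude=None, speed=150, until_force=None): straight line of the TCP; attitude=None keeps the orientation; speed is the mean speed in mm/s. With until_force (N) it stops when the force on the tool has changed by that much, and returns True; else False.
- bot.move_joints(angles): joint-space move.
- bot.move_gripper(opening, grip_force=None): finger opening in mm; grip_force is the grip in N (None keeps the last); returns when the fingers have stopped.
- bot.dwell(seconds).
- bot.ik(position, orientation): joint angles nearest the present ones, or None.
- bot.read_state(): the state.
- bot.read_camera(name): name is "scene" or "top"; returns a dict with "image" (384x512x3 uint8, blue, green, red), "depth" (384x512 float32, mm along the optical axis (not along the pixel's ray), 0 where there is no reading), "fovy" (degrees; the focal length in pixels is half the picture's height over the tangent of half this angle, whatever the lens; pixels are square), "cx", "cy" (the principal point, pixels), "eye" and "attitude" of the camera in the world. Camera axes: x right, y down, z forward; pixel columns grow to the right and rows downward; lengths in mm; the calibration is good to about 2 mm. A picture is of the moment at which its call begins.
A pose or a line that the arm cannot do raises bot.MotionError and nothing moves.
- bot.finish_job(): hands the job in; it is judged then, once.
The state is a dict: "clock": time; "joint_positions": joint angles; "qvel": joint speeds; "effort": joint torques, N m; "ee_pos": TCP position; "tool_rot": TCP orientation; "ft_force": force on the tool from outside, world axes, zero at the start; "moment": the same for the moment, N m; "grip_width": finger opening in mm; "grip_force": force on a finger pad.
Only numpy, scipy, OpenCV 4.12 (cv2) and the standard library are available. Lean on these libraries where they do the work, as an engineer would, in place of code of your own. Each camera call takes 0.05 s, during which the arm holds its last target. There are 200 camera calls.

## Working session

There is one attempt and no reset: what is moved stays moved. The work goes in short steps, each a Python script; the robot and the scene stay as the last script left them, time stands still between calls to the robot, and variables do not carry over. Pictures are saved under pics/ and viewed, at most 10 in all, crops included, and the job is handed in when it is done.

```bash
ls; mkdir -p pics; python3 - <<'E'
from rig import bot
import cv2,numpy as np
for n in("scene","top"):
    c=bot.read_camera(n);cv2.imwrite(f"pics/{n}0.png",c["image"]);np.save(f"{n}0.npy",c["depth"])
    print(n,{k:c[k] for k in("fovy","cx","cy","eye","attitude")},(c["depth"]>0).mean())
s=bot.read_state();print(s["clock"],s["tool_rot"],s["ft_force"])
E
```

```text
pics
scene {'fovy': 53.88502375233479, 'cx': 257.2207232606218, 'cy': 187.24809553121833, 'eye': array([1460.49053004, -615.2339023 ,  794.68493068]), 'attitude': array([-0.41447636,  0.78738662,  0.3972788 , -0.22450215])} 0.9958648681640625
top {'fovy': 57.836540508890565, 'cx': 259.3473197957212, 'cy': 186.10110401341464, 'eye': array([ 349.71186259,  -21.83037351, 1226.82543002]), 'attitude': array([ 0.07300255, -0.70061468,  0.70688177, -0.0642485 ])} 0.9962514241536459
0.1 [-5.18106518e-04  9.86354770e-01  1.64632912e-01 -5.20188578e-05] [ 0.15894847  0.40536776 -0.00353589]
```

View pics/scene0.png

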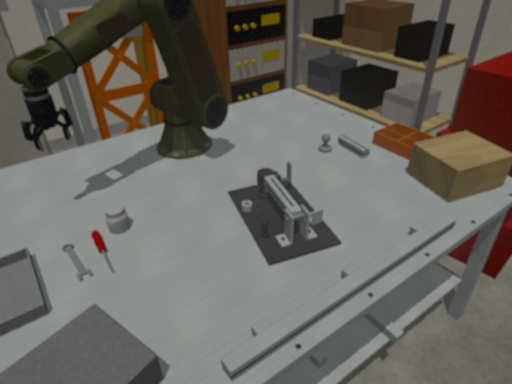

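View pics/top0.png

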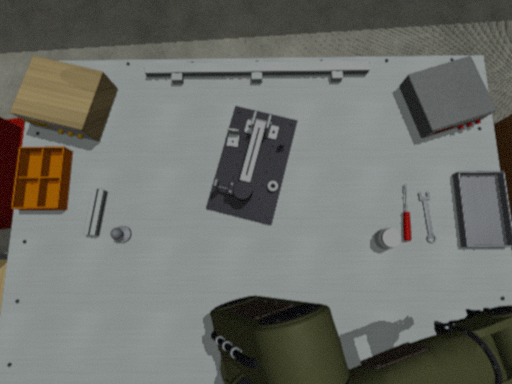

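```bash
cat > h.py <<'E'
import numpy as np,cv2
from scipy.spatial.transform import Rotation as R
def rot(q): return R.from_quat(np.r_[q[1:],q[0]])
def quat(r): q=r.as_quat(); return np.r_[q[3],q[:3]]
def cloud(c):
    h,w=c["depth"].shape; f=h/2/np.tan(np.radians(c["fovy"])/2)
    v,u=np.mgrid[:h,:w]; d=c["depth"]
    p=np.stack([(u-c["cx"])/f*d,(v-c["cy"])/f*d,d],-1)
    return rot(c["attitude"]).apply(p.reshape(-1,3)).reshape(h,w,3)+c["eye"]
E
python3 - <<'E'
from rig import bot
from h import *
ims=[]
for n,(x0,y0,x1,y1) in(("top",(195,95,310,235)),("scene",(215,150,350,270))):
    c=bot.read_camera(n);P=cloud(c)
    np.save(n+"P.npy",P); cv2.imwrite(f"pics/{n}1.png",c["image"])
    crop=c["image"][y0:y1,x0:x1]
    cv2.imwrite(f"pics/{n}c.png",cv2.resize(crop,None,fx=4.2,fy=4.2,interpolation=cv2.INTER_CUBIC))
    for uv in ((350,300),(180,200),(450,130)) if n=="top" else ((200,250),(330,170),(150,250)): print(n,"table",P[uv[1],uv[0]].round(1))
    a=P[y0:y1,x0:x1].reshape(-1,3)
    for lo,hi in((7,18),(100,118),(119,135)):
        m=(a[:,2]>lo)&(a[:,2]<hi);print(n,lo,m.sum(),a[m].mean(0).round(1))
    # plate rectangle from dark mask at z~12
    q=a[(a[:,2]>7)&(a[:,2]<18)][:,:2].astype(np.float32)
    print("rect",cv2.minAreaRect(q))
    print("high",a[(a[:,2]>118)].round(0)[:25].tolist())
E
```

```text
top table [ 196.9 -310.3   -1.8]
top table [543.2 276.5   2.1]
top table [ 794.1 -710.8    2.5]
top 7 5241 [657.   15.7  12.8]
top 100 1030 [657.8  21.1 112.3]
top 119 57 [684.8  49.8 122.7]
rect ((675.9940185546875, 27.966171264648438), (408.12396240234375, 511.14752197265625), 86.70013427734375)
high [[350.0, -22.0, 1227.0], [350.0, -22.0, 1227.0], [350.0, -22.0, 1227.0], [350.0, -22.0, 1227.0], [350.0, -22.0, 1227.0], [350.0, -22.0, 1227.0], [350.0, -22.0, 1227.0], [350.0, -22.0, 1227.0], [350.0, -22.0, 1227.0], [350.0, -22.0, 1227.0], [350.0, -22.0, 1227.0], [350.0, -22.0, 1227.0], [824.0, 4.0, 119.0], [824.0, 1.0, 119.0], [350.0, -22.0, 1227.0], [820.0, 7.0, 120.0], [816.0, 7.0, 121.0], [817.0, 4.0, 119.0], [814.0, 4.0, 119.0], [811.0, -47.0, 122.0], [812.0, -50.0, 120.0], [808.0, 7.0, 123.0], [810.0, 4.0, 118.0], [809.0, -47.0, 120.0], [810.0, -50.0, 118.0]]
scene table [ 653.  -274.3   -3.3]
scene table [562.8 367.2   0.7]
scene table [ 564.1 -398.7    0.8]
scene 7 3755 [712.2 -10.8  12.3]
scene 100 851 [693.9  11.1 110.9]
scene 119 20 [606.6 116.2 123.5]
rect ((584.883056640625, 97.051513671875), (390.3962097167969, 703.3485107421875), 48.455081939697266)
high [[1460.0, -615.0, 795.0], [1460.0, -615.0, 795.0], [1460.0, -615.0, 795.0], [1460.0, -615.0, 795.0], [1460.0, -615.0, 795.0], [1460.0, -615.0, 795.0], [1460.0, -615.0, 795.0], [1460.0, -615.0, 795.0], [572.0, 133.0, 126.0], [578.0, 133.0, 128.0], [581.0, 135.0, 129.0], [1460.0, -615.0, 795.0], [570.0, 135.0, 120.0], [580.0, 131.0, 126.0], [585.0, 131.0, 128.0], [589.0, 133.0, 129.0], [577.0, 129.0, 121.0], [583.0, 129.0, 124.0], [587.0, 130.0, 125.0], [590.0, 132.0, 126.0], [592.0, 135.0, 125.0], [582.0, 129.0, 119.0], [588.0, 129.0, 122.0], [593.0, 129.0, 124.0], [593.0, 134.0, 122.0]]
```

View pics/topc.png

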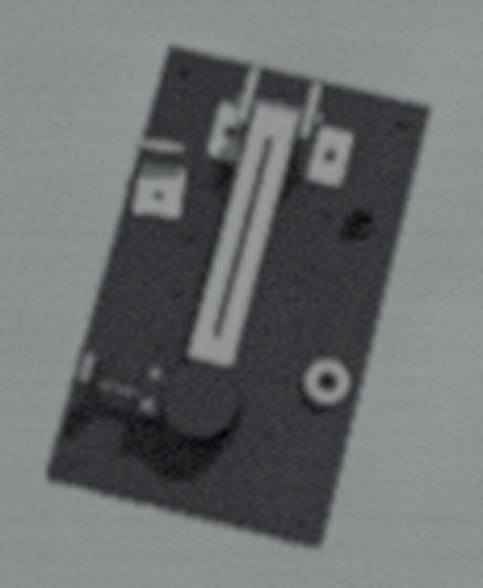

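View pics/scenec.png

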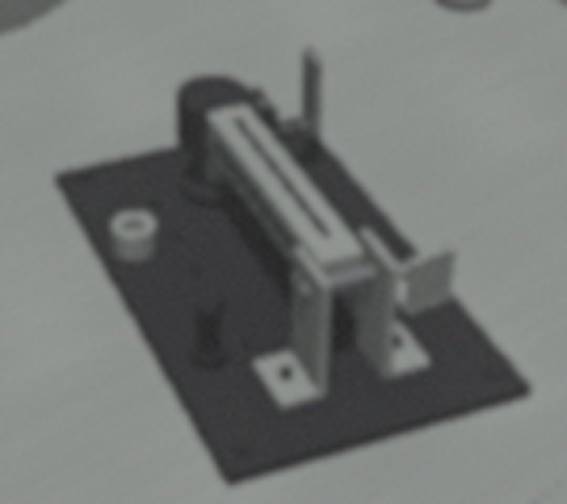

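```bash
python3 - <<'E'
from h import *
for n,(x0,y0,x1,y1) in(("top",(195,95,310,235)),("scene",(215,150,350,270))):
    P=np.load(n+"P.npy")[y0:y1,x0:x1];im=cv2.imread(f"pics/{n}1.png")[y0:y1,x0:x1]
    g=im.max(2).astype(int);z=P[...,2]
    pl=((z>6)&(z<18)&(g<90)).astype(np.uint8)
    k=max(cv2.findContours(pl,0,1)[0],key=cv2.contourArea)[:,0]
    r=cv2.minAreaRect(P[k[:,1],k[:,0],:2].astype(np.float32));print(n,"plate",r)
    b=P[(z>105)&(z<118)&(g>110)];d=P[(z>103)&(z<117)&(g<75)]
    print("bar",len(b),cv2.minAreaRect(b[:,:2].astype(np.float32)),b[:,2].mean())
    l=cv2.fitLine(b[:,:2].astype(np.float32),cv2.DIST_HUBER,0,.01,.01).ravel();print("line",l,np.degrees(np.arctan2(l[1],l[0])))
    print("cap",len(d),cv2.minEnclosingCircle(d[:,:2].astype(np.float32)),d[:,:2].mean(0),np.median(d[:,2]))
    hp=P[(z>60)&(z<140)&(P[...,1]>100)&(P[...,0]<640)]
    print("handle",hp[hp[:,2].argsort()[::-1]].round(0).tolist()[:30])
E
```

```text
top plate ((672.7948608398438, 18.318771362304688), (237.3206329345703, 398.09210205078125), 75.13275146484375)
bar 560 ((705.9783935546875, 9.654541015625), (56.91773223876953, 243.56784057617188), 74.27979278564453) 113.85063426314095
line [ 9.6785551e-01 -2.5150678e-01  6.9059326e+02  1.1624035e+01] -14.566692
cap 288 ((661.2051391601562, 38.54507827758789), 135.06724548339844) [560.92590651  47.93375276] 110.56820002532902
handle [[584.0, 134.0, 130.0], [574.0, 137.0, 129.0], [588.0, 131.0, 129.0], [591.0, 131.0, 128.0], [574.0, 131.0, 128.0], [588.0, 128.0, 128.0], [584.0, 131.0, 128.0], [591.0, 135.0, 128.0], [578.0, 131.0, 127.0], [578.0, 134.0, 127.0], [581.0, 138.0, 126.0], [581.0, 128.0, 126.0], [568.0, 134.0, 126.0], [582.0, 135.0, 126.0], [578.0, 138.0, 126.0], [572.0, 131.0, 126.0], [572.0, 138.0, 125.0], [582.0, 132.0, 125.0], [585.0, 138.0, 124.0], [572.0, 135.0, 123.0], [589.0, 135.0, 123.0], [576.0, 135.0, 123.0], [586.0, 129.0, 122.0], [569.0, 138.0, 122.0], [580.0, 129.0, 118.0], [577.0, 130.0, 114.0], [588.0, 127.0, 113.0], [571.0, 133.0, 113.0], [568.0, 134.0, 10
[... 455 characters left out ...]
82
handle [[589.0, 133.0, 129.0], [581.0, 135.0, 129.0], [585.0, 131.0, 128.0], [578.0, 133.0, 128.0], [590.0, 132.0, 126.0], [580.0, 131.0, 126.0], [572.0, 133.0, 126.0], [592.0, 135.0, 125.0], [587.0, 130.0, 125.0], [593.0, 129.0, 124.0], [583.0, 129.0, 124.0], [593.0, 134.0, 122.0], [588.0, 129.0, 122.0], [592.0, 126.0, 121.0], [577.0, 129.0, 121.0], [570.0, 135.0, 120.0], [592.0, 130.0, 119.0], [582.0, 129.0, 119.0], [594.0, 124.0, 118.0], [592.0, 135.0, 117.0], [595.0, 133.0, 116.0], [592.0, 131.0, 115.0], [573.0, 132.0, 114.0], [580.0, 131.0, 113.0], [576.0, 130.0, 112.0], [593.0, 130.0, 112.0], [598.0, 130.0, 110.0], [592.0, 135.0, 109.0], [595.0, 128.0, 109.0], [588.0, 130.0, 109.0]]
```

```bash
cat >> h.py <<'E'
yaw=np.radians(-14.8); RIG=R.from_euler("z",yaw); BALL=np.array([558,46.8,72.])
PIV=BALL+RIG.apply([250,0,23])
def down(s):
    y=RIG.apply([0,s,0]); z=np.array([0,0,-1.]); return R.from_matrix(np.c_[np.cross(y,z),y,z])
def pose(th,pull,s,dz=0,zg=109):
    "TCP pose when tongue at th, handle pulled by pull mm"
    a=R.from_rotvec(RIG.apply([0,th,0]))
    p=BALL+RIG.apply([0,90+pull,zg-72+dz])
    return PIV+a.apply(p-PIV), quat(a*down(s))
E
python3 - <<'E'
from rig import bot
from h import *
for s in(1,-1):
    for a in((0,0,s,90),(0,0,s),(0,12,s),(.2,12,s),(.3,12,s),(.41,12,s)):
        p,q=pose(*a);j=bot.ik(p,q);print(s,a,p.round(),None if j is None else np.round(j,2))
E
```

```text
1 (0, 0, 1, 90) [581. 134. 199.] [ 0.16  0.45  1.44 -0.    1.25 -1.15]
1 (0, 0, 1) [581. 134. 109.] [ 0.16  0.55  1.52 -0.    1.08 -1.15]
1 (0, 12, 1) [584. 145. 109.] [ 0.18  0.56  1.5  -0.    1.08 -1.13]
1 (0.2, 12, 1) [592. 143. 158.] [ 0.15  0.6   1.32  0.08  1.41 -1.18]
1 (0.3, 12, 1) [599. 142. 182.] [ 0.13  0.64  1.2   0.11  1.57 -1.2 ]
1 (0.41, 12, 1) [609. 139. 207.] [ 0.11  0.7   1.07  0.15  1.75 -1.2 ]
-1 (0, 0, -1, 90) [581. 134. 199.] [ 0.16  0.45  1.44 -0.    1.25  1.99]
-1 (0, 0, -1) [581. 134. 109.] [ 0.16  0.55  1.52 -0.    1.08  1.99]
-1 (0, 12, -1) [584. 145. 109.] [ 0.18  0.56  1.5  -0.    1.08  2.01]
-1 (0.2, 12, -1) [592. 143. 158.] [0.15 0.6  1.32 0.08 1.41 1.96]
-1 (0.3, 12, -1) [599. 142. 182.] [0.13 0.64 1.2  0.11 1.57 1.94]
-1 (0.41, 12, -1) [609. 139. 207.] [0.11 0.7  1.07 0.15 1.75 1.94]
```

```bash
python3 - <<'E'
from rig import bot
from h import *
def rep(t):
    s=bot.read_state();print(t,round(s["clock"],2),s["ee_pos"].round(1),RIG.inv().apply(s["ft_force"]).round(1),round(s["grip_width"],1),s["grip_force"])
bot.move_to(*pose(0,0,1,90)); bot.move_gripper(32,60); rep("above")
print(bot.servo_line(pose(0,0,1)[0],speed=70,until_force=8)); rep("down")
for n in("scene","top"):
    c=bot.read_camera(n)
    x0,y0,x1,y1=(240,130,340,220) if n=="scene" else (180,130,280,220)
    cv2.imwrite(f"pics/{n}2.png",cv2.resize(c["image"][y0:y1,x0:x1],None,fx=6,fy=6,interpolation=cv2.INTER_CUBIC))
E
```

```text
above 3.48 [581.  133.8 199. ] [ 0.1  0.3 -0.4] 31.9 0.0
False
down 4.91 [581.2 133.8 109.5] [-0.4  1.2 -0.3] 31.8 0.0
```

View pics/scene2.png

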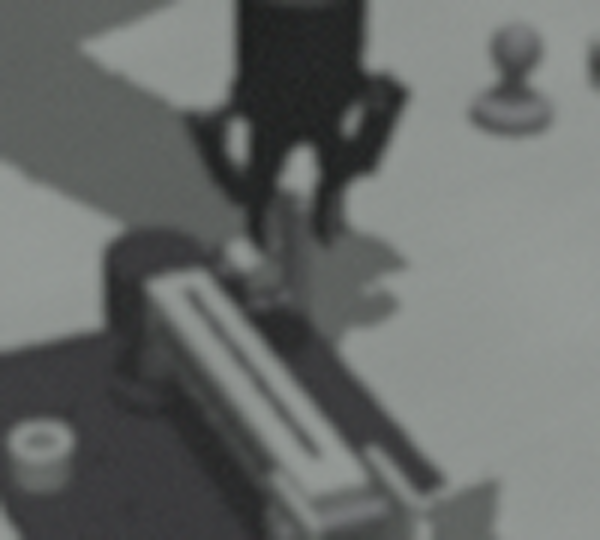

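The picture shows the open fingers (at 262,235 and 325,235) straddling the handle plate (293,215) cleanly, no contact. Close and pull.

```bash
python3 - <<'E'
from rig import bot
from h import *
def rep(t):
    s=bot.read_state();print(t,round(s["clock"],2),RIG.inv().apply(s["ee_pos"]-BALL).round(1),RIG.inv().apply(s["ft_force"]).round(1),round(s["grip_width"],1),s["grip_force"])
bot.move_gripper(0,60); rep("closed")
for d in(3,6,9,11):
    bot.servo_line(pose(0,d,1)[0],speed=20); bot.dwell(.15); rep(d)
E
```

```text
closed 5.33 [ 0.1 90.5 37.3] [0.  4.9 1.4] 9.1 59.1120171546936
3 5.78 [ 0.1 92.4 37.2] [-1.9 -4.7  5.4] 9.5 59.75922703742981
6 6.22 [ 0.1 95.4 37.2] [-3.  -6.8  6.1] 9.3 59.77483034133911
9 6.67 [ 0.1 98.3 37.2] [-2.3 -6.6  4.4] 9.0 59.78136420249939
11 7.08 [1.000e-01 1.003e+02 3.720e+01] [-1.9 -7.3  5.3] 9.4 59.752076268196106
```

```bash
python3 - <<'E'
from rig import bot
from h import *
def rep(t):
    s=bot.read_state();print(round(t,2),round(s["clock"],2),RIG.inv().apply(s["ee_pos"]-BALL).round(1),RIG.inv().apply(s["ft_force"]).round(1),round(s["grip_width"],1))
for th in np.linspace(0,.404,13)[1:]:
    p,q=pose(th,11.5,1); bot.servo_line(p,q,speed=40); rep(th)
    if np.linalg.norm(bot.read_state()["ft_force"])>40: print("STOP");break
bot.dwell(.4); rep(th)
np.save
for n in("scene","top"):
    c=bot.read_camera(n);np.save(n+"P3.npy",cloud(c))
    x0,y0,x1,y1=(215,110,345,220) if n=="scene" else (180,90,300,220)
    cv2.imwrite(f"pics/{n}3.png",cv2.resize(c["image"][y0:y1,x0:x1],None,fx=4.5,fy=4.5,interpolation=cv2.INTER_CUBIC))
E
```

```text
0.03 7.43 [  0.6 100.5  44.6] [ 1.4 -6.4 -3.5] 9.2
0.07 7.79 [  1.4 100.5  52.8] [ 0.9 -6.6 -3.8] 8.9
0.1 8.15 [  2.6 100.4  61.2] [-0.2 -8.2 -3.9] 9.4
0.13 8.51 [  4.  100.4  69.4] [-1.3 -6.8 -2.8] 9.1
0.17 8.87 [  5.7 100.5  77.7] [-1.1 -7.8 -2.9] 9.3
0.2 9.22 [  7.7 100.5  85.9] [-3.3 -6.6 -3.1] 9.2
0.24 9.58 [  9.9 100.5  94. ] [-2.7 -7.1 -2.9] 9.3
0.27 9.94 [ 12.5 100.5 102. ] [-3.8 -6.6 -3.4] 8.9
0.3 10.3 [ 15.3 100.6 110. ] [-3.2 -7.3 -2.7] 8.8
0.34 10.66 [ 18.4 100.6 117.9] [-4.3 -6.4 -2.1] 9.2
0.37 11.02 [ 21.7 100.6 125.7] [-4.4 -6.4 -1.2] 9.3
0.4 11.38 [ 25.4 100.6 133.4] [-5.3 -7.5 -1.4] 9.4
0.4 11.78 [ 25.3 100.6 133.3] [-5.  -7.  -1.4] 9.3
```

View pics/scene3.png

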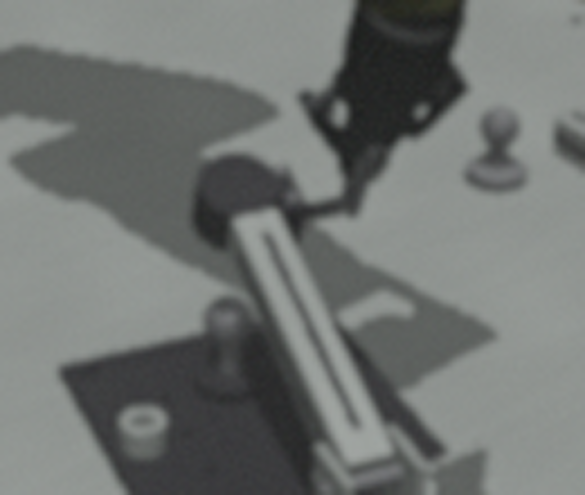

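The picture shows the coupler (240,200) raised clear of the exposed ball (225,315), with the handle held in the gripper (365,180). I'll check the tongue angle from depth before I hand in.

```bash
python3 - <<'E'
from rig import bot
from h import *
for n in("scene","top"):
    P=np.load(n+"P3.npy").reshape(-1,3);p=RIG.inv().apply(P-BALL)
    m=(abs(p[:,1])<12)&(p[:,0]>60)&(p[:,0]<240)&(p[:,2]>45)&(p[:,2]<160)
    k=np.polyfit(p[m,0],p[m,2],1);th=-np.arctan(k[0]);print(n,m.sum(),th,"rise",250*np.sin(th)+23*(1-np.cos(th)))
E
```

```text
scene 398 0.4011438246590241 rise 99.44376070169469
top 345 0.40017328171549993 rise 99.21163434740829
```

```bash
python3 -c "
from rig import bot
print(bot.finish_job())"
```

```text
the job is handed in; nothing more can be done
None
```

I pulled the latch about 10–11 mm, which frees its bolt from the ball. I then lifted the coupler about 99 mm, measured from both cameras, and handed the job in at about 12 s with the handle still gripped and the tongue raised.

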